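Snap the backup cell into the radio desk's battery dock

ROBOT

A 6-joint arm with a two-finger parallel gripper is mounted at the origin on the work surface. World frame = base frame: x ahead of the robot, y to its left, z up, the work surface at z = 0. Lengths are in m, angles in rad, forces in N, time in s.
With the tool pointing down it reaches from about 0.35 to 0.975 m from the base axis. Payload 4.9 kg.
Tool frame: the origin (TCP) lies midway between the tips of the shut fingers; the grasp point (between the pads) lies 19 mm behind it; z points along the fingers, y is the direction in which the jaws open and shut (so a half turn about z gives the same grasp; the last joint's range is limited). The gripper opens to 85 mm and grips with 20 to 120 N. Pads are 22 mm wide; open, the fingers measure 114 mm over their backs; the gripper's body (76 mm by 85 mm) begins 54 mm behind the grasp point. The pads swing forward as they close: fully open they stand 13 mm farther back than shut.
Start: joints at [-1.319, 0.053, 1.613, -0, 1.476, -0.119], TCP at [0.226, -0.583, 0.231] pointing down, gripper open.
Joint ranges: [-3.01, 3.01], [-1.01, 2.22], [0.06, 2.58], [-1.02, 4.17], [0.09, 2.62], [-3.14, 3.14]. Speed limits (rad/s): [2.57, 2.57, 3.14, 3.14, 3.14, 3.14].

INTERFACE

Orientations are given as a rotation vector (axis times angle).
In Python, from station import ctrl gives the robot as it stands.
- The arm moves only by the tool jog_arm, never from a script. Its argument "steps" is a list of rows, each an object of numbers: "dx", "dy", "dz": the shift along the world's x, y, z in units of 60 mm (1.0 is 60 mm); "twist": the turn about the world's z in units of 10 degrees (1.0 is 10 degrees). A call has 1 to 5 rows; each row is the pose to reach, as a shift and turn from the pose measured when the call began; what a row does not reach only later rows make up. A row lasts 1/8 s, in which the tool goes at most 62.5 mm and 10.7 degrees, less where a joint would pass 70% of its speed; a pose out of reach is approached as far as the arm can. A call with a gripper value outside its range is refused whole. "gripper" is the closure in counts, from 0 (fully open) to 255 (shut), set as the call begins (left out, the last holds). The fingers move at their own pace and stop on an object; "newtons" is the grip in N (left out, the last holds). Time passes only in rows, so rows that repeat a pose let the fingers close. It gives the time, the measured TCP pose, the force and the opening at its end, in the units of the state.
- ctrl.get_obs(): the state, without advancing time (a new reading comes with each control period).
- ctrl.get_image(name): name is "scene" or "top"; returns a dict with "frame" (384x512x3 uint8, red, green, blue), "range_z" (384x512 float32, m along the optical axis (not along the pixel's ray), 0 where there is no reading), "fx", "fy", "cx", "cy" (pixels), "extrinsics" (4x4, takes a point from camera to world coordinates). Camera axes: x right, y down, z forward; pixel columns grow to the right and rows downward; lengths in m; the calibration is good to about 2 mm. A picture is of the moment at which its call begins.
- ctrl.finish_job(): hands the job in, once; it reports no verdict.
The state is a dict: "t": time; "q": joint angles; "dq": joint speeds; "effort": joint torques, N m; "tool_pos": TCP position; "tool_rot": TCP orientation; "contact_force": force on the tool from outside, world axes, zero at the start; "wrist_torque": the same for the moment, N m; "opening": finger opening in m.
Only numpy, scipy, OpenCV 4.12 (cv2) and the standard library are available. Lean on these libraries where they do the work, as an engineer would, in place of code of your own. Each camera call takes 0.05 s, during which the arm holds its last target.

TASK

Load the blue backup cell from its white rest into the black battery dock: flat end against the sprung plate, button end at the orange posts. Press the cell's flat end against the spring, bring the button end down past the orange lips and let the spring push it home, so that it lies level, fully down and trapped under both lips. Leave the mug, the handset and the notepad where they are.

Things in the scene. Friction and masses are not known exactly. Their poses are not given: they have to be found in the camera images.
- cell_center (a point): centre of the loose cell: blue cylinder 44 mm in diameter, body 112 mm long, 0.2 to 0.4 kg, brass-coloured band at the button end, thin steel band at the flat end. Its y is the cylinder's axis, from the button end to the flat end (x and z turn as it rolls). It starts level on the rest, axis 28 mm above the desk
- cell_button (a point): middle of the flat shoulder at the cell's button end, 56 mm from cell_center along the cell's -y; a steel button 16 mm in diameter sticks out 3 mm beyond it
- rest: white rest fixed to the desk, 76 x 100 mm, 6 mm thick; origin in the middle of its underside, its y along the cell. Four small stops (tops 15 mm above the desk) flank the cell 34 to 46 mm either way from its middle; between them fingers have room on both sides of the cell
- dock: black battery dock fixed to the desk. Origin on the desk under the middle of the seated cell; y runs along the seated cell towards the spring, z up. Tray floor 84 mm wide (x), y -72 to +117 mm, 10 mm above the desk, cut away by the slot. Grey spring housing at y 85 to 117 mm, 62 mm high. Side guides 26 mm above the desk at x = +-24 to 31 mm, y 20 to 48 and -50 to -26 mm
- plate_face (a point): middle of the face of the steel pressure plate (40 mm wide, 12 to 60 mm above the desk) that a coil spring pushes towards the posts; free, it stands at dock y = +51 mm; it moves to +y with joint plunger
- dock_lips (a point): point midway between the two orange lips, at their inner edges (dock y = -51 mm) and top (56 mm above the desk). Two posts, dock x = +-16 to 29 mm, y -72 to -56 mm, same top; from each a lip 5 mm long, 5 mm thick (underside 51 mm above the desk) points to the spring
- dock_slot (a point): outer end of the finger slot between the posts, at desk level (dock y = -72 mm). The slot is 32 mm wide (dock x), open outwards, upwards and down to the desk, and runs in under the cell's end to dock y = -34 mm; a closed gripper can push the button end through it towards the spring
- dock_seat (a point): centre of the cell when seated: axis 32 mm above the desk along dock y, shoulder on the posts at y = -56 mm, button in the slot. On the way in, the cell can be set tilted 25 deg: flat end on the floor by the plate, button end on the lips, cradled by the slot (centre at dock y -13, z 54 mm); it stays there, and must go 17 mm into the spring before the button end clears the lips
- plunger (a joint): how far the sprung plate is pushed in, m: 0 free, 0.005 with the cell seated, stop at 0.028. The spring takes 2.3 N to start and 0.45 N more per mm
- mug: white mug, 76 mm across, 90 mm high, loose; origin under its middle; leave alone
- handset: black handset radio lying flat, 58 x 115 x 34 mm with a 70 mm stub aerial, loose; origin under its middle; leave alone
- notepad: block of paper with a yellow cover, 102 x 77 x 31 mm, loose; origin under its middle; leave alone
There are look-alikes about, which are no part of the job. Of the things that look like the part that bears cell_center, the largest one is meant.

How it is judged:
On the way, in this order (a step that is already met when the one before it is completed fails the run):
1. the cell is lifted off its rest (height (world z) of cell_center above 0.045 m and distance of cell_center from where it was at the start of the episode above 0.02 m), for 0.1 s.
2. the sprung plate is pushed in by at least 10 mm (value of joint plunger above 0.01 m), for 0.04 s.
At the end, for the whole second after the job is handed in: the cell lies on the dock's floor, level and along the dock (within 0.06 rad), its axis 29 to 35 mm above the desk and within 6 mm of the dock's middle line, the button-end shoulder against the posts (within 2.5 mm, so under both lips), the sprung plate at rest, pushed in 2.5 to 7.5 mm by the cell (angle between the y axis of cell_center and the y axis of dock, either way round below 0.06 rad and z of cell_center in the frame of dock between 0.029 and 0.035 m and z of cell_button in the frame of dock below 0.035 m and y of cell_button in the frame of dock between -0.0585 and -0.0535 m and x of cell_center in the frame of dock between -0.006 and 0.006 m and value of joint plunger between 0.0025 and 0.0075 m and velocity of joint plunger below 0.01 m/s); the robot touches nothing.
It fails at once if the mug is shifted by more than 30 mm (distance of mug from where it was at the start of the episode above 0.03 m).
It fails at once if the handset is shifted by more than 30 mm (distance of handset from where it was at the start of the episode above 0.03 m).
It fails at once if the notepad is shifted by more than 30 mm (distance of notepad from where it was at the start of the episode above 0.03 m).
It also fails if it takes over 50 s, if anything falls off the work surface, if the arm or the gripper's body presses on something with over 40 N, if the wrist force passes 120 N, or if a joint passes its speed limit or range.

## Working session

There is one attempt and no reset: what is moved stays moved. The work goes in short steps, Python scripts to look and compute and a tool call to move; the robot and the scene stay as the last step left them, time stands still between calls to the robot, and variables do not carry over. Pictures are saved under pics/ and viewed, and the job is handed in when it is done.

Besides the shell and the picture viewer there is one more tool, called after "Call:" as name(argument=value, ...) on one line, values as JSON. jog_arm: Moves the arm, as the interface text tells. Its arguments: {"type":"object","properties":{"steps":{"type":"array"},"gripper":{"type":"number"},"newtons":{"type":"number"}},"required":["steps"]}

```bash
mkdir -p pics; ls; cat > h.py <<'E'
import numpy as np,cv2
from station import ctrl
def grab(n,tag):
    im=ctrl.get_image(n); cv2.imwrite(f'pics/{tag}.png',im['frame'][:,:,::-1]); np.savez(f'pics/{tag}.npz',**im); return im
def load(tag): return dict(np.load(f'pics/{tag}.npz'))
def pts(im):
    z=im['range_z'];v,u=np.mgrid[0:z.shape[0],0:z.shape[1]]
    p=np.stack([(u-im['cx'])/im['fx']*z,(v-im['cy'])/im['fy']*z,z,np.ones_like(z)],-1)
    return (p@np.array(im['extrinsics']).T)[...,:3]
E
python3 - <<'E'
from h import *
for n in('scene','top'):
    im=grab(n,n+'0'); print(n,np.round(im['extrinsics'],3).tolist(),im['fx'])
o=ctrl.get_obs();print({k:np.round(v,3).tolist() for k,v in o.items()})
E
```

```text
pics
scene [[-0.013, 0.573, -0.819, 1.254], [1.0, -0.009, -0.023, -0.02], [-0.02, -0.819, -0.573, 0.55], [0.0, 0.0, 0.0, 1.0]] 349.90081951566924
top [[-0.024, -0.999, 0.037, 0.535], [-0.999, 0.025, 0.024, -0.064], [-0.025, -0.036, -0.999, 0.834], [0.0, 0.0, 0.0, 1.0]] 358.8110586007353
{'t': 0.1, 'q': [-1.319, 0.053, 1.614, -0.0, 1.476, -0.119], 'dq': [-0.001, -0.001, -0.004, 0.002, 0.001, 0.0], 'effort': [0.001, -39.49, -37.136, -0.0, 0.004, 0.0], 'tool_pos': [0.226, -0.582, 0.23], 'tool_rot': [-3.086, -0.579, 0.0], 'contact_force': [0.094, 0.066, 0.69], 'wrist_torque': [0.027, 0.014, -0.001], 'opening': 0.085}
```

View pics/scene0.png

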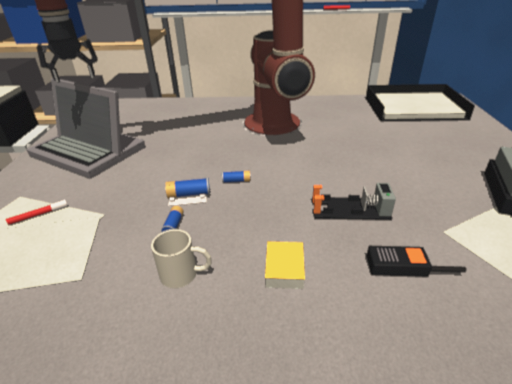

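View pics/top0.png

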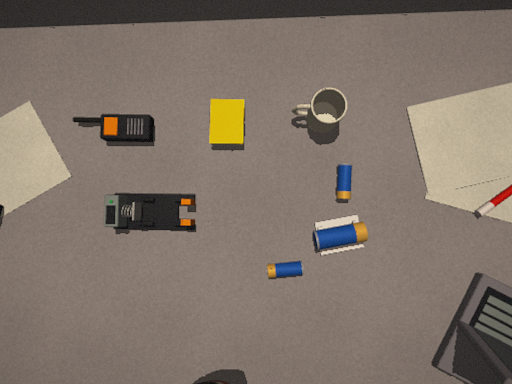

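Three blue cells are visible in top0: the large one on the white rest at (341,236), a small one at (344,181) and a small one at (285,270). The largest, on the rest, is the one I want. In scene0 it is at (188,188), with its brass end to the left. The dock is at (150,212) in top0, with the spring on the left (+y) and the orange posts on the right. I'll check a close crop and measure.

```bash
python3 - <<'E'
from h import *
im=load('top0');P=pts(im);f=im['frame'].astype(int)
a=cv2.resize(im['frame'][205:265,300:385],None,fx=5,fy=5,interpolation=cv2.INTER_CUBIC)
b=cv2.resize(im['frame'][180:240,95:210],None,fx=5,fy=5,interpolation=cv2.INTER_CUBIC)
w=max(a.shape[1],b.shape[1]);c=np.zeros((600,w,3),np.uint8);c[:300,:a.shape[1]]=a;c[300:,:b.shape[1]]=b
cv2.imwrite('pics/crop0.png',c[:,:,::-1])
R,G,B=f[...,0],f[...,1],f[...,2]
reg=np.zeros(R.shape,bool);reg[210:260,305:380]=1
blue=(B>R+40)&(B>G+20)&reg; br=(R>B+50)&(R>G+15)&reg
for n,m in(('blue',blue),('brass',br)):
    q=P[m];q=q[q[:,2]>.01]; print(n,len(q),q.mean(0).round(4),q.max(0).round(4))
m=(blue|br); q=P[m]; print('zq',np.quantile(q[:,2],[.05,.5,.9,.99]))
(c,s,an)=cv2.minAreaRect(np.argwhere(m)[:,::-1].astype(np.float32)); 
print(c,s,an)
# box corners at axis plane z=.028
E_=np.array(im['extrinsics'])
def ray(u,v,z):
    d=E_[:3,:3]@np.array([(u-im['cx'])/im['fx'],(v-im['cy'])/im['fy'],1]);o=E_[:3,3];return o+d*(z-o[2])/d[2]
box=cv2.boxPoints((c,s,an)); W=np.array([ray(u,v,.028) for u,v in box]);print(W.round(4))
reg=np.zeros(R.shape,bool);reg[190:235,170:205]=1
o=(R>B+70)&(R>G+40)&reg
n,l,st,ce=cv2.connectedComponentsWithStats(o.astype(np.uint8))
for i in range(1,n):
    if st[i,4]>15:
        q=P[l==i];t=q[q[:,2]>.05];print('post',st[i],ce[i],t.mean(0).round(4),t.min(0).round(4),t.max(0).round(4), ray(*ce[i],.056).round(4))
# dock high points
q=P[185:240,100:150];
h=q[(q[...,2]>.055)&(q[...,2]<.075)];print('housing',h.mean(0),h.min(0),h.max(0),np.median(h[:,2]))
print('desk z',np.median(P[280:330,100:200,2]))
np.set_printoptions(linewidth=250)
print((P[212,100:205,2]*1000).round().astype(int)); print((P[200:226,150,2]*1000).round().astype(int))
E
```

```text
blue 701 [ 0.483  -0.2223  0.0472] [ 0.5351 -0.0641  0.8342]
brass 211 [ 0.4919 -0.2763  0.0449] [ 0.5141 -0.2628  0.0519]
zq [0.03566464 0.04606837 0.04935941 0.0515301 ]
(340.7744140625, 235.34156799316406) (19.59429931640625, 53.52806091308594) 78.43986511230469
[[ 0.494  -0.1744  0.028 ]
 [ 0.5152 -0.2915  0.028 ]
 [ 0.4724 -0.2987  0.028 ]
 [ 0.4511 -0.1819  0.028 ]]
post [181 198  11   7  66] [185.74242424 201.33333333] [0.5667 0.1035 0.0548] [0.5604 0.0937 0.0508] [0.5741 0.1143 0.0588] [0.5664 0.103  0.056 ]
post [180 219  11   7  75] [185.13333333 222.02666667] [0.5225 0.1062 0.055 ] [0.5169 0.0956 0.0505] [0.5282 0.1168 0.058 ] [0.5214 0.1051 0.056 ]
housing [0.55064974 0.26171966 0.06106335] [0.51633743 0.21655965 0.0550208 ] [0.58460326 0.28481845 0.06628662] 0.06115072740430355
desk z -0.0010379440731687617
[-1 -1  0  1 60 63 63 65 61 64 62 63 63 65 66 61 63 62 57 52 47 43 35 28 44 44 12 44 42 11 46 43 60 59 55 46 43 34 28 23 14 10  9  7  9 11 10 12  9 10 11 10  6  8 10  9  8  9  8 10  8  9  7  7  9  9  6 12  9  7  8 10  9 10 11 11  8  7  7  0  0 -2 -3
 -3 -1 -2  2  0 -2 -1 -2 -2 -2  0 -3 -1 -1 -2  0 -2  2 -1 -1 -2  1]
[26  7  8 10 11 12  6  8 12  6 10  7 11  7  9  9  8  7 10  9  8 11 26 26 26 10]
```

View pics/crop0.png

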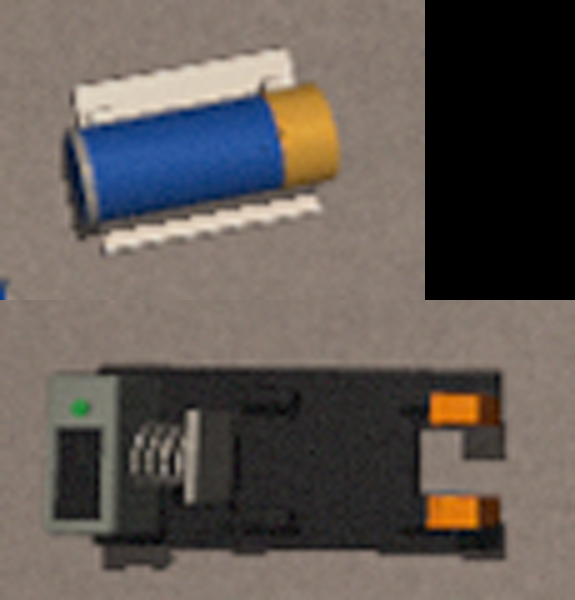

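The crop confirms the cell: brass end right (-y), steel-banded flat end left (+y). The dock faces the same way. I'll refine both poses.

```bash
cat > fit.py <<'E'
from h import *
from scipy.optimize import least_squares
def cellfit(tags,box,z0=None):
    Q=[];
    for tag,(u0,u1,v0,v1) in zip(tags,box):
        im=load(tag);P=pts(im)[v0:v1,u0:u1];f=im['frame'].astype(int)[v0:v1,u0:u1];R,G,B=f[...,0],f[...,1],f[...,2]
        m=((B>R+35)&(B>G+15))|((R>B+50)&(R>G+15)); m&=(im['range_z'][v0:v1,u0:u1]>0)
        Q.append(P[m])
    return Q
def fitcyl(q,x0,y0,yaw,z=.028,freez=False):
    q=q[q[:,2]<z+.04]
    def r(p):
        d=np.array([-np.sin(p[1])*np.cos(p[3]),np.cos(p[1])*np.cos(p[3]),np.sin(p[3])])
        w=q-np.array([p[0],y0,p[2]]);w=w-np.outer(w@d,d)
        e=np.linalg.norm(w,axis=1)-.022
        e=e*1000
        if not freez: e=np.r_[e,(p[2]-z)*1e6,p[3]*1e6]
        return e
    s=least_squares(r,[x0,yaw,z,0],loss='soft_l1',x_scale=[.01,.1,.01,.1]);p=s.x
    d=np.array([-np.sin(p[1])*np.cos(p[3]),np.cos(p[1])*np.cos(p[3]),np.sin(p[3])])
    t=(q-np.array([p[0],y0,p[2]]))@d
    return p,d,np.sort(t)
E
python3 - <<'E'
from fit import *
Q=cellfit(['top0','scene0'],[(305,380,210,260),(160,213,172,201)])
for q in Q+[np.vstack(Q)]:
    p,d,t=fitcyl(q,.483,-.235,.17)
    print(len(q),p.round(4),'deg',np.degrees(p[1]).round(2),'ends',t[[0,4,10,-11,-5,-1]].round(4)); lo,hi=t[4],t[-5]
    c=np.array([p[0],-.235,.028])+d*(lo+hi)/2;print('  c',c.round(4),hi-lo)
for tag,ub in(('top0',(100,200,185,240)),('scene0',(305,400,178,222))):
    im=load(tag);P=pts(im);u0,u1,v0,v1=ub;p=P[v0:v1,u0:u1];f=im['frame'].astype(int)[v0:v1,u0:u1]
    ok=(im['range_z'][v0:v1,u0:u1]>0)
    h=p[ok&(p[...,2]>.054)&(p[...,2]<.07)&(p[...,1]>.235)]
    r=cv2.minAreaRect((h[:,:2]*1000).astype(np.float32));print(tag,'housing',r,h.mean(0))
    o=ok&(f[...,0]>f[...,2]+70)&(f[...,0]>f[...,1]+40)&(p[...,2]>.052)
    q=p[o]
    for s in(0,1):
        k=q[(q[:,0]>.544)==s];
        if len(k):print(' post',len(k),k.mean(0).round(4),k[:,:2].min(0).round(4),k[:,:2].max(0).round(4))
    k=p[ok&(p[...,2]>.003)&(p[...,2]<.018)]
    print(' floor',cv2.minAreaRect((k[:,:2]*1000).astype(np.float32)))
    k=p[ok&(p[...,2]>.054)&(p[...,2]<.066)&(p[...,1]>.19)&(p[...,1]<.235)];print(' plate',len(k),k.mean(0),k.min(0),k.max(0))
E
```

```text
930 [ 0.484   0.1641  0.028  -0.    ] deg 9.4 ends [-0.0694 -0.0677 -0.0537  0.0577  0.058   0.0584]
  c [ 0.4848 -0.2398  0.028 ] 0.12574053333328034
620 [ 0.4822  0.1713  0.028  -0.    ] deg 9.82 ends [-0.0681 -0.0591 -0.0539  0.0506  0.0522  0.053 ]
  c [ 0.4828 -0.2384  0.028 ] 0.1113412579451463
1550 [ 0.483   0.1687  0.028  -0.    ] deg 9.66 ends [-0.0696 -0.0681 -0.0656  0.0575  0.0578  0.0583]
  c [ 0.4839 -0.24    0.028 ] 0.12590029665995034
top0 housing ((550.5796508789062, 266.9445495605469), (32.84540557861328, 68.57601928710938), 87.11685180664062) [0.55087695 0.26544157 0.06119268]
 post 58 [0.5225 0.1064 0.055 ] [0.5169 0.0964] [0.5282 0.1168]
 post 51 [0.5671 0.1038 0.0551] [0.5604 0.0937] [0.5741 0.1143]
 floor ((552.704345703125, 196.83526611328125), (216.78346252441406, 111.66703033447266), 88.69927978515625)
 plate 48 [0.55062758 0.21870686 0.05824811] [0.53069177 0.21655965 0.05423412] [0.56787967 0.22103864 0.06188145]
scene0 housing ((552.2592163085938, 266.677734375), (31.593347549438477, 71.00883483886719), 87.02500915527344) [0.55697019 0.26512196 0.06099276]
 post 35 [0.5222 0.1056 0.0548] [0.5136 0.0956] [0.5292 0.1161]
 post 40 [0.5667 0.1054 0.0549] [0.5576 0.0947] [0.5736 0.1155]
 floor ((547.974365234375, 189.1091766357422), (189.3157501220703, 88.9341812133789), 87.47281646728516)
 plate 25 [0.54990689 0.21865978 0.057861  ] [0.52980311 0.21668141 0.05415498] [0.56703684 0.22165384 0.06121758]
```

Call:
jog_arm(steps=[{"dz": 0.8, "dx": 0.5, "twist": 1}, {"dz": 1, "dx": 1.3, "dy": 0.5, "twist": 2}, {"dz": 1, "dx": 2.1, "dy": 1.1, "twist": 3}, {"dz": 1, "dx": 2.8, "dy": 1.8, "twist": 4}, {"dz": 1, "dx": 3.4, "dy": 2.6, "twist": 5}], gripper=0, newtons=80)

```text
validation failed for argument at $.st...
```

Call:
jog_arm(steps=[{"dx": 0.5, "dy": 0.0, "dz": 0.8, "twist": 1.0}, {"dx": 1.3, "dy": 0.5, "dz": 1.0, "twist": 2.0}, {"dx": 2.1, "dy": 1.1, "dz": 1.0, "twist": 3.0}, {"dx": 2.8, "dy": 1.8, "dz": 1.0, "twist": 4.0}, {"dx": 3.4, "dy": 2.6, "dz": 1.0, "twist": 5.0}], gripper=0, newtons=80)

```text
t: 0.72
tool_pos: [0.4315, -0.4244, 0.2894]
tool_rot: [-2.546, -1.835, 0.001]
contact_force: [0.6, -0.8, -0.5]
opening: 0.0853
```

Call:
jog_arm(steps=[{"dx": 0.4, "dy": 0.9, "dz": 0.0, "twist": 1.0}, {"dx": 0.7, "dy": 1.8, "dz": -0.5, "twist": 2.0}, {"dx": 0.88, "dy": 2.6, "dz": -1.2, "twist": 2.8}, {"dx": 0.88, "dy": 3.06, "dz": -1.9, "twist": 2.8}, {"dx": 0.88, "dy": 3.06, "dz": -2.3, "twist": 2.8}])

```text
t: 1.35
tool_pos: [0.4828, -0.2375, 0.1477]
tool_rot: [-2.02, -2.397, 0.003]
contact_force: [-0.2, -0.5, 0.0]
opening: 0.0856
```

```bash
python3 - <<'E'
from h import *
from scipy.spatial.transform import Rotation as Ro
o=ctrl.get_obs();print(o['tool_pos'],Ro.from_rotvec(o['tool_rot']).as_matrix().round(3),o['contact_force'])
a=grab('top','top1')['frame'][190:280,280:400];b=grab('scene','scene1')['frame'][120:240,120:260]
cv2.imwrite('pics/c1.png',np.hstack([cv2.resize(a,(400,300)),cv2.resize(b,(350,300))])[:,:,::-1])
E
```

```text
[ 0.48282088 -0.23748015  0.14771082] [[-0.169  0.986 -0.007]
 [ 0.986  0.169  0.004]
 [ 0.005 -0.006 -1.   ]] [-0.18562815 -0.54546903  0.02091373]
```

View pics/c1.png

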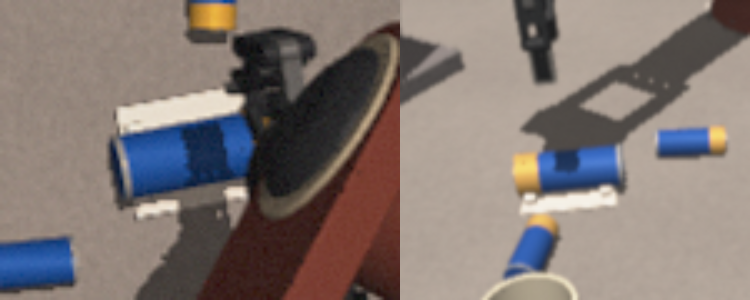

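The fingers straddle the cell just on the button side of its middle. Next I go down and grip.

Call:
jog_arm(steps=[{"dx": 0.02, "dy": -0.06, "dz": -0.6, "twist": 0.0}, {"dx": 0.02, "dy": -0.06, "dz": -1.2, "twist": 0.0}, {"dx": 0.02, "dy": -0.06, "dz": -1.7, "twist": 0.0}, {"dx": 0.02, "dy": -0.06, "dz": -2.1, "twist": 0.0}, {"dx": 0.02, "dy": -0.06, "dz": -2.24, "twist": 0.0}])

```text
t: 2.08
tool_pos: [0.4829, -0.2425, 0.0122]
tool_rot: [-2.02, -2.391, 0.004]
contact_force: [0.3, -0.0, 0.6]
opening: 0.0853
```

Call:
jog_arm(steps=[{"dx": 0.0, "dy": 0.0, "dz": 0.0, "twist": 0.0}, {"dx": 0.0, "dy": 0.0, "dz": 0.0, "twist": 0.0}, {"dx": 0.0, "dy": 0.0, "dz": 0.0, "twist": 0.0}, {"dx": 0.0, "dy": 0.0, "dz": 0.0, "twist": 0.0}, {"dx": 0.0, "dy": 0.0, "dz": 0.0, "twist": 0.0}], gripper=255, newtons=80)

```text
t: 2.7
tool_pos: [0.4843, -0.2435, 0.0143]
tool_rot: [-2.023, -2.394, 0.004]
contact_force: [-0.7, -0.4, 5.6]
opening: 0.0418
```

Call:
jog_arm(steps=[{"dx": 0.0, "dy": 0.0, "dz": 0.0, "twist": 0.0}, {"dx": 0.0, "dy": 0.0, "dz": 0.0, "twist": 0.0}, {"dx": 0.0, "dy": 0.0, "dz": 0.0, "twist": 0.0}, {"dx": 0.0, "dy": 0.0, "dz": 0.0, "twist": 0.0}])

```text
t: 3.2
tool_pos: [0.4843, -0.2435, 0.0143]
tool_rot: [-2.023, -2.393, 0.003]
contact_force: [-0.6, 0.2, 1.3]
opening: 0.0419
```

The opening (41.8 mm) and the 2 mm rise suggest I gripped above the axis. I'll regrip lower.

Call:
jog_arm(steps=[{"dx": 0.0, "dy": 0.0, "dz": 0.0, "twist": 0.0}, {"dx": 0.0, "dy": 0.0, "dz": 0.0, "twist": 0.0}, {"dx": 0.0, "dy": 0.0, "dz": -0.05, "twist": 0.0}, {"dx": 0.0, "dy": 0.02, "dz": -0.13, "twist": 0.0}, {"dx": 0.0, "dy": 0.02, "dz": -0.13, "twist": 0.0}], gripper=60)

```text
t: 3.82
tool_pos: [0.4837, -0.2418, 0.0057]
tool_rot: [-2.021, -2.392, 0.004]
contact_force: [-0.6, 0.1, -0.6]
opening: 0.0655
```

Call:
jog_arm(steps=[{"dx": 0.0, "dy": 0.0, "dz": 0.0, "twist": 0.0}, {"dx": 0.0, "dy": 0.0, "dz": 0.0, "twist": 0.0}, {"dx": 0.0, "dy": 0.0, "dz": 0.0, "twist": 0.0}, {"dx": 0.0, "dy": 0.0, "dz": 0.0, "twist": 0.0}, {"dx": 0.0, "dy": 0.0, "dz": 0.0, "twist": 0.0}], gripper=255, newtons=80)

```text
t: 4.45
tool_pos: [0.484, -0.242, 0.006]
tool_rot: [-2.022, -2.393, 0.004]
contact_force: [-0.1, -0.4, 2.1]
opening: 0.0425
```

Call:
jog_arm(steps=[{"dx": 0.0, "dy": 0.0, "dz": 0.3, "twist": 0.0}, {"dx": 0.0, "dy": 0.0, "dz": 0.8, "twist": 0.0}, {"dx": 0.0, "dy": 0.0, "dz": 1.4, "twist": 0.0}, {"dx": 0.0, "dy": 0.0, "dz": 1.8, "twist": 0.0}, {"dx": 0.0, "dy": 0.0, "dz": 1.8, "twist": 0.0}])

```text
t: 5.08
tool_pos: [0.4854, -0.2429, 0.1169]
tool_rot: [-2.025, -2.397, 0.003]
contact_force: [0.1, 1.0, -2.5]
opening: 0.0424
```

```bash
python3 - <<'E'
from h import *
a=grab('top','top2')['frame'][170:280,270:410];b=grab('scene','scene2')['frame'][80:220,120:290]
cv2.imwrite('pics/c2.png',np.hstack([cv2.resize(a,(400,314)),cv2.resize(b,(381,314))])[:,:,::-1])
E
```

```text
(no output)
```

View pics/c2.png

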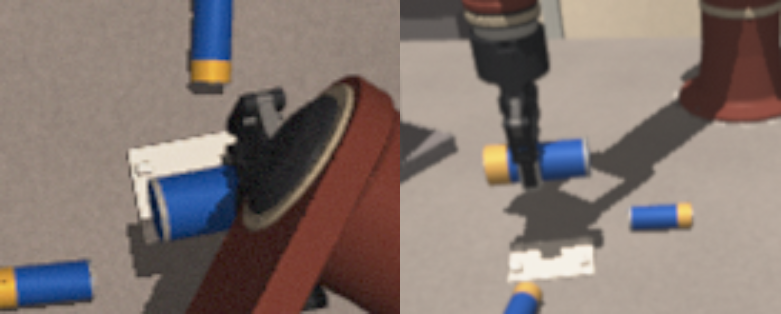

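The cell is lifted and looks level. In the scene crop the grip is left of the middle, towards the brass. Next I'll fit its pose in the hand.

```bash
python3 - <<'E'
from fit import *
o=ctrl.get_obs();tp=o['tool_pos'];print(tp)
z=tp[2]+.022
Q=cellfit(['scene2','top2'],[(150,207,137,167),(315,357,220,260)])
Q=[q[(abs(q[:,2]-z)<.03)&(np.hypot(*(q[:,:2]-tp[:2]).T)<.09)] for q in Q]
for q in Q+[np.vstack(Q)]:
    p,d,t=fitcyl(q,tp[0],tp[1],.17,z,True)
    print(len(q),p.round(4),np.degrees(p[[1,3]]).round(2),t[[0,4,10,-11,-5,-1]].round(4))
E
```

```text
[ 0.48344982 -0.24160045  0.1133354 ]
527 [ 0.4845  0.1721  0.1363 -0.0072] [ 9.86 -0.41] [-0.0502 -0.0473 -0.0464  0.0577  0.0588  0.0596]
555 [ 0.4863  0.1591  0.138  -0.0188] [ 9.11 -1.08] [0.0075 0.0094 0.0108 0.0631 0.0633 0.0635]
1082 [ 4.850e-01  1.576e-01  1.369e-01 -2.000e-04] [ 9.03 -0.01] [-0.05   -0.0469 -0.046   0.0631  0.0633  0.0634]
```

Call:
jog_arm(steps=[{"dx": 0.1, "dy": 0.5, "dz": 0.1, "twist": -0.1}, {"dx": 0.2, "dy": 1.3, "dz": 0.1, "twist": -0.3}, {"dx": 0.4, "dy": 2.1, "dz": 0.1, "twist": -0.5}, {"dx": 0.55, "dy": 2.9, "dz": 0.1, "twist": -0.7}, {"dx": 0.7, "dy": 3.6, "dz": 0.1, "twist": -0.9}])

```text
t: 5.8
tool_pos: [0.5241, -0.0236, 0.1171]
tool_rot: [-2.201, -2.223, 0.006]
contact_force: [0.6, 0.2, -2.5]
opening: 0.0423
```

```bash
python3 - <<'E'
from h import *
from scipy.spatial.transform import Rotation as Ro
o=ctrl.get_obs();y=Ro.from_rotvec(o['tool_rot']).as_matrix()[:,1];a=np.degrees(np.arctan2(y[1],y[0]))
T=np.array([.545,.1413,.095]);print(o['tool_pos'],a,'need',((T-o['tool_pos'])/.06).round(2),'twist',(-2.3-a)/10)
E
```

```text
[ 0.52406598 -0.02364801  0.11706952] 0.5593739005384785 need [ 0.35  2.75 -0.37] twist -0.28593739005384783
```

Call:
jog_arm(steps=[{"dx": 0.1, "dy": 0.8, "dz": 0.0, "twist": -0.1}, {"dx": 0.2, "dy": 1.6, "dz": 0.0, "twist": -0.2}, {"dx": 0.3, "dy": 2.3, "dz": -0.1, "twist": -0.29}, {"dx": 0.35, "dy": 2.75, "dz": -0.2, "twist": -0.29}, {"dx": 0.35, "dy": 2.75, "dz": -0.3, "twist": -0.29}])

```text
t: 6.42
tool_pos: [0.5436, 0.1428, 0.0967]
tool_rot: [-2.252, -2.168, 0.01]
contact_force: [-1.2, 0.1, -2.8]
opening: 0.0426
```

```bash
cat > st.py <<'E'
from fit import *
from scipy.spatial.transform import Rotation as Ro
import sys
tag=sys.argv[1]
a=grab('top','top'+tag);b=grab('scene','scene'+tag)
o=ctrl.get_obs();y=Ro.from_rotvec(o['tool_rot']).as_matrix()[:,1];an=np.degrees(np.arctan2(y[1],y[0]))
d=np.array([.040,.9992]);n=np.array([.9992,-.040]);rel=o['tool_pos'][:2]-np.array([.546,.1663])
print('t',o['t'],'tcp',o['tool_pos'].round(4),'ang',an.round(2),'dock x,y',(rel@n).round(4),(rel@d).round(4),'F',o['contact_force'].round(1),'op',o['opening'])
cv2.imwrite(f'pics/c{tag}.png',np.hstack([cv2.resize(a['frame'][165:260,80:220],(400,271)),cv2.resize(b['frame'][125:225,280:410],(352,271))])[:,:,::-1])
tp=o['tool_pos'];z=tp[2]+.023
for t,bx in(('scene'+tag,(250,420,100,230)),('top'+tag,(60,260,150,260))):
    q=cellfit([t],[bx])[0]
    r=q[:,:2]-tp[:2]; q=q[(abs(q[:,2]-z)<.026)&(abs(r@n)<.03)&(abs(r@d-.005)<.07)]
    q=q[~((q[:,2]<.065)&((q[:,:2]-np.array([.546,.1663]))@d<-.045))]
    p,dd,tt=fitcyl(q,tp[0],tp[1],-.04,z,True)
    print(len(q),p.round(4),'yaw,pitch',np.degrees(p[[1,3]]).round(2),'ends',tt[[0,4,10,-11,-5,-1]].round(4))
E
python3 st.py 3
```

```text
t 6.525 tcp [0.5432 0.1409 0.0964] ang -2.31 dock x,y -0.0018 -0.0254 F [ 0.2 -0.7 -2.1] op 0.04237599471039381
563 [ 0.5431 -0.0342  0.117  -0.0069] yaw,pitch [-1.96 -0.39] ends [-0.0471 -0.0468 -0.0452  0.0592  0.0598  0.0605]
402 [ 0.5453 -0.051   0.1174 -0.0114] yaw,pitch [-2.92 -0.65] ends [-0.0464 -0.0461 -0.0461 -0.0114 -0.0101 -0.0075]
```

View pics/c3.png

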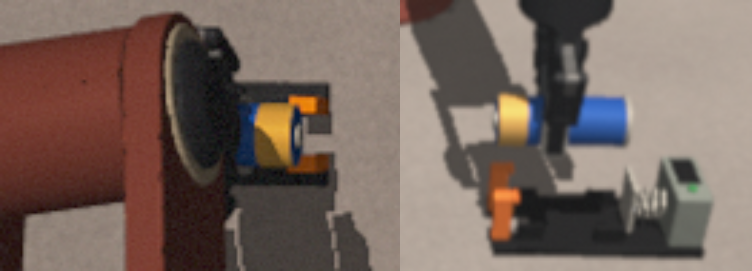

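Call:
jog_arm(steps=[{"dx": 0.02, "dy": 0.0, "dz": -0.3, "twist": 0.0}, {"dx": 0.03, "dy": 0.0, "dz": -0.6, "twist": 0.0}, {"dx": 0.03, "dy": 0.0, "dz": -0.7, "twist": 0.0}, {"dx": 0.03, "dy": 0.1, "dz": -0.7, "twist": 0.0}, {"dx": 0.03, "dy": 0.2, "dz": -0.7, "twist": 0.0}])

```text
t: 7.15
tool_pos: [0.5456, 0.1534, 0.055]
tool_rot: [-2.255, -2.165, 0.01]
contact_force: [0.0, 0.5, -1.4]
opening: 0.0423
```

```bash
python3 st.py 4
```

```text
t 7.25 tcp [0.5457 0.1533 0.0552] ang -2.25 dock x,y 0.0002 -0.013 F [-0.3 -1.7 -4.4] op 0.04213652410500664
527 [ 0.5455 -0.0358  0.0765 -0.0049] yaw,pitch [-2.05 -0.28] ends [-0.0499 -0.0469 -0.0455  0.0591  0.0599  0.0605]
350 [ 0.5472 -0.0454  0.0755 -0.0214] yaw,pitch [-2.6  -1.23] ends [-0.048  -0.0478 -0.0476 -0.0136 -0.012  -0.0088]
```

View pics/c4.png

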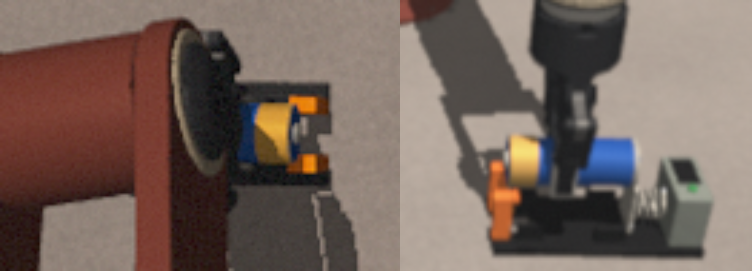

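The cell is just clear above the lips, with its flat end about 4 mm short of the plate. Now I push into the plate.

Call:
jog_arm(steps=[{"dx": 0.0, "dy": 0.08, "dz": 0.0, "twist": 0.0}, {"dx": 0.0, "dy": 0.15, "dz": 0.0, "twist": 0.0}, {"dx": 0.01, "dy": 0.22, "dz": 0.0, "twist": 0.0}, {"dx": 0.01, "dy": 0.29, "dz": 0.0, "twist": 0.0}, {"dx": 0.01, "dy": 0.29, "dz": 0.0, "twist": 0.0}], newtons=110)

```text
t: 7.88
tool_pos: [0.5464, 0.1693, 0.0555]
tool_rot: [-2.255, -2.17, 0.015]
contact_force: [-1.2, -8.7, -0.2]
opening: 0.0417
```

```bash
python3 st.py 5
```

```text
t 7.975 tcp [0.5464 0.1691 0.0555] ang -2.23 dock x,y 0.0003 0.0028 F [-1.2 -9.5  0. ] op 0.041718527148456606
542 [ 0.5464 -0.0367  0.0767 -0.0147] yaw,pitch [-2.1  -0.84] ends [-0.0477 -0.0473 -0.0466  0.0582  0.0598  0.0605]
370 [ 0.5478 -0.0362  0.0759 -0.0317] yaw,pitch [-2.08 -1.82] ends [-0.0483 -0.048  -0.0475 -0.0114 -0.0092 -0.0087]
```

View pics/c5.png

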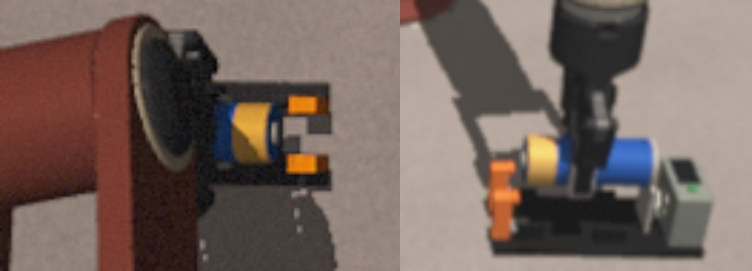

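Force of about 9 N puts the plunger about 15 mm in. The top crop shows the button end (280,140) clear inside the lips (290,105 and 290,162). Going down in two stages.

Call:
jog_arm(steps=[{"dx": 0.0, "dy": 0.01, "dz": -0.1, "twist": 0.0}, {"dx": 0.0, "dy": 0.02, "dz": -0.2, "twist": 0.0}, {"dx": 0.0, "dy": 0.02, "dz": -0.3, "twist": 0.0}, {"dx": 0.0, "dy": 0.02, "dz": -0.4, "twist": 0.0}, {"dx": 0.0, "dy": 0.02, "dz": -0.4, "twist": 0.0}])

```text
t: 8.6
tool_pos: [0.5471, 0.1688, 0.0319]
tool_rot: [-2.258, -2.172, 0.018]
contact_force: [0.2, -8.8, -2.1]
opening: 0.0417
```

```bash
python3 st.py 6
```

```text
t 8.7 tcp [0.5471 0.1688 0.032 ] ang -2.21 dock x,y 0.001 0.0025 F [ 1.9 -9.1 -1.6] op 0.0415559003809857
540 [ 0.5471 -0.0358  0.0531 -0.0086] yaw,pitch [-2.05 -0.49] ends [-0.0472 -0.0471 -0.0464  0.0589  0.0599  0.0607]
335 [ 0.5487 -0.0418  0.0524 -0.0298] yaw,pitch [-2.39 -1.71] ends [-0.0478 -0.0477 -0.0474 -0.0123 -0.0107 -0.009 ]
```

View pics/c6.png

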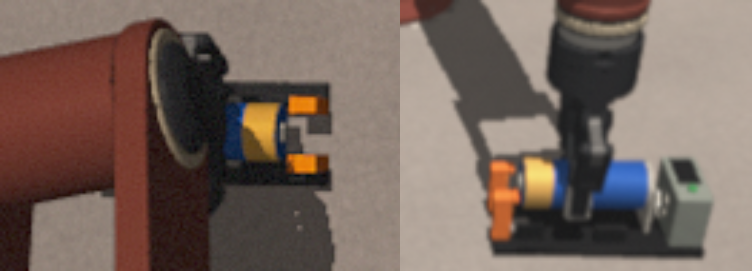

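Call:
jog_arm(steps=[{"dx": -0.01, "dy": 0.01, "dz": -0.1, "twist": 0.0}, {"dx": -0.01, "dy": 0.01, "dz": -0.2, "twist": 0.0}, {"dx": -0.01, "dy": 0.01, "dz": -0.28, "twist": 0.0}, {"dx": -0.01, "dy": 0.01, "dz": -0.32, "twist": 0.0}, {"dx": -0.01, "dy": 0.01, "dz": -0.32, "twist": 0.0}])

```text
t: 9.32
tool_pos: [0.5473, 0.168, 0.0134]
tool_rot: [-2.26, -2.175, 0.019]
contact_force: [1.0, -8.8, -0.5]
opening: 0.0419
```

```bash
python3 st.py 7
```

```text
t 9.425 tcp [0.5473 0.168  0.0134] ang -2.2 dock x,y 0.0013 0.0017 F [-0.1 -7.9 -0.8] op 0.0419036119229368
499 [ 0.5474 -0.037   0.0345 -0.0041] yaw,pitch [-2.12 -0.23] ends [-0.0468 -0.0463 -0.0448  0.0586  0.0593  0.0601]
303 [ 0.549  -0.0391  0.0339 -0.021 ] yaw,pitch [-2.24 -1.2 ] ends [-0.0471 -0.0469 -0.0461 -0.012  -0.0106 -0.0094]
```

View pics/c7.png

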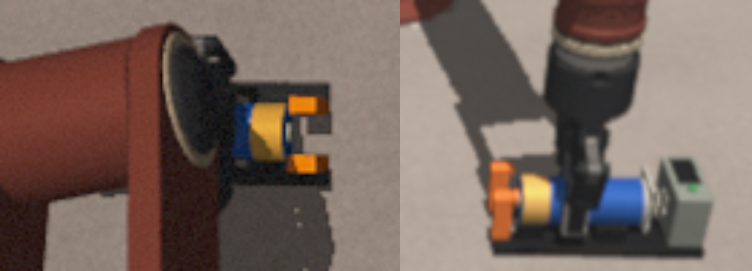

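The cell is level at axis height about 34 mm, under the lips and still pressing the spring (about 8 N). Now I ease it back to the posts in hand, then release.

Call:
jog_arm(steps=[{"dx": -0.01, "dy": -0.04, "dz": -0.01, "twist": 0.0}, {"dx": -0.02, "dy": -0.08, "dz": -0.02, "twist": 0.0}, {"dx": -0.02, "dy": -0.12, "dz": -0.02, "twist": 0.0}, {"dx": -0.02, "dy": -0.13, "dz": -0.02, "twist": 0.0}])

```text
t: 9.93
tool_pos: [0.5469, 0.1597, 0.013]
tool_rot: [-2.261, -2.175, 0.018]
contact_force: [0.2, -5.0, -0.4]
opening: 0.0418
```

```bash
python3 st.py 8
```

```text
t 10.025 tcp [0.547  0.1597 0.013 ] ang -2.21 dock x,y 0.0012 -0.0065 F [ 0.9 -5.9 -0.4] op 0.04180251318914808
441 [ 0.5467 -0.0343  0.0342 -0.003 ] yaw,pitch [-1.97 -0.17] ends [-0.0385 -0.0379 -0.0366  0.0585  0.0597  0.0606]
219 [ 0.5484 -0.0402  0.0331 -0.0363] yaw,pitch [-2.31 -2.08] ends [-0.0391 -0.0387 -0.0381 -0.0134 -0.0121 -0.0096]
```

View pics/c8.png

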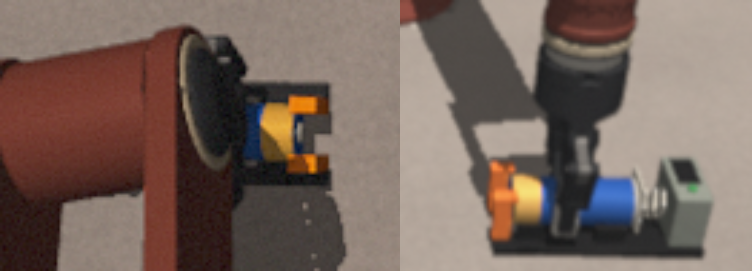

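Call:
jog_arm(steps=[{"dx": 0.0, "dy": -0.02, "dz": -0.02, "twist": 0.0}, {"dx": 0.0, "dy": -0.02, "dz": -0.02, "twist": 0.0}])

```text
t: 10.28
tool_pos: [0.5472, 0.1584, 0.0121]
tool_rot: [-2.261, -2.176, 0.018]
contact_force: [-0.3, -5.0, -0.3]
opening: 0.0415
```

Call:
jog_arm(steps=[{"dx": 0.0, "dy": 0.0, "dz": 0.0, "twist": 0.0}, {"dx": 0.0, "dy": 0.0, "dz": 0.0, "twist": 0.0}, {"dx": 0.0, "dy": 0.0, "dz": 0.0, "twist": 0.0}, {"dx": 0.0, "dy": 0.0, "dz": 0.0, "twist": 0.0}, {"dx": 0.0, "dy": 0.0, "dz": 0.0, "twist": 0.0}], gripper=60)

```text
t: 10.9
tool_pos: [0.5473, 0.1585, 0.0122]
tool_rot: [-2.261, -2.176, 0.018]
contact_force: [0.3, -0.0, 0.3]
opening: 0.0651
```

```bash
python3 st.py 9
```

```text
t 11.0 tcp [0.5473 0.1584 0.0121] ang -2.22 dock x,y 0.0016 -0.0079 F [0.6 0.1 1.2] op 0.06554472470141182
421 [ 0.5471 -0.0356  0.0332 -0.0032] yaw,pitch [-2.04 -0.18] ends [-0.037  -0.036  -0.0351  0.0587  0.0591  0.0597]
206 [ 0.549  -0.0526  0.0321 -0.0379] yaw,pitch [-3.01 -2.17] ends [-0.038  -0.037  -0.0367 -0.0135 -0.0107 -0.0085]
```

View pics/c9.png

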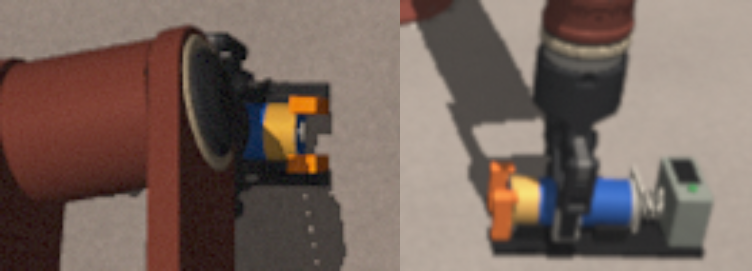

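Released, and the force is now zero. I'll retreat straight up and aside, then inspect.

Call:
jog_arm(steps=[{"dx": 0.0, "dy": 0.0, "dz": 0.3, "twist": 0.0}, {"dx": 0.0, "dy": 0.0, "dz": 0.9, "twist": 0.0}, {"dx": 0.0, "dy": 0.0, "dz": 1.7, "twist": 0.0}, {"dx": 0.0, "dy": 0.0, "dz": 2.5, "twist": 0.0}, {"dx": 0.0, "dy": -0.6, "dz": 3.0, "twist": 0.0}])

```text
t: 11.62
tool_pos: [0.5485, 0.1235, 0.1971]
tool_rot: [2.261, 2.182, -0.01]
contact_force: [0.4, 0.1, 0.5]
opening: 0.0655
```

Call:
jog_arm(steps=[{"dx": -0.4, "dy": -0.8, "dz": 0.0, "twist": 0.0}, {"dx": -0.8, "dy": -1.5, "dz": 0.0, "twist": 0.0}, {"dx": -1.2, "dy": -2.2, "dz": 0.0, "twist": 0.0}, {"dx": -1.4, "dy": -3.0, "dz": 0.0, "twist": 0.0}, {"dx": -1.4, "dy": -3.6, "dz": 0.0, "twist": 0.0}])

```text
t: 12.25
tool_pos: [0.4639, -0.0942, 0.1988]
tool_rot: [2.26, 2.179, -0.008]
contact_force: [1.0, -0.3, -0.2]
opening: 0.0652
```

```bash
python3 - <<'E'
from fit import *
a=grab('top','top10');b=grab('scene','scene10')
cv2.imwrite('pics/c10.png',np.hstack([cv2.resize(a['frame'][175:245,95:210],(430,262),interpolation=cv2.INTER_CUBIC),cv2.resize(b['frame'][165:225,300:400],(360,262),interpolation=cv2.INTER_CUBIC)])[:,:,::-1])
cv2.imwrite('pics/f10.png',a['frame'][:,:,::-1])
d=np.array([.040,.9992]);n=np.array([.9992,-.040]);O=np.array([.547,.1663])
for t,bx in(('scene10',(300,400,165,225)),('top10',(95,210,175,245))):
    q=cellfit([t],[bx])[0]
    r=q[:,:2]-O; q=q[(abs(q[:,2]-.032)<.026)&(abs(r@n)<.03)&(r@d>-.045)&(r@d<.07)]
    p,dd,tt=fitcyl(q,*O,-.04,.032,True)
    print(len(q),p.round(4),np.degrees(p[[1,3]]).round(2),tt[[0,4,10,-11,-5,-1]].round(4))
    im=load(t);P=pts(im)[bx[2]:bx[3],bx[0]:bx[1]];f=im['frame'][bx[2]:bx[3],bx[0]:bx[1]].astype(int)
    bl=(f[...,2]>f[...,0]+35);r=(P[...,:2]-O);y=r@d
    k=(P[...,2]>.052)&(P[...,2]<.066)&(y>.04)&(y<.08)&(abs(r@n)<.025);print('plate top y',k.sum(),np.quantile(y[k],[.02,.1,.5,.9]).round(4))
    p0=pts(load(t[:-2]+'0'))[bx[2]:bx[3],bx[0]:bx[1]];y=(p0[...,:2]-O)@d;k=(p0[...,2]>.052)&(p0[...,2]<.066)&(y>.04)&(y<.08)&(abs((p0[...,:2]-O)@n)<.025);print(' before',k.sum(),np.quantile(y[k],[.02,.1,.5,.9]).round(4))
E
```

```text
658 [ 0.5474 -0.0336  0.0331 -0.0006] [-1.92 -0.03] [-0.0449 -0.0445 -0.043   0.0503  0.0512  0.052 ]
plate top y 64 [0.0416 0.0436 0.0539 0.0589]
 before 29 [0.051  0.0512 0.052  0.0542]
824 [ 0.5492 -0.0424  0.0328 -0.0096] [-2.43 -0.55] [-0.045  -0.0448 -0.044   0.0492  0.0499  0.0508]
plate top y 114 [0.0406 0.0431 0.0533 0.0582]
 before 52 [0.0504 0.0511 0.0521 0.0543]
```

View pics/c10.png

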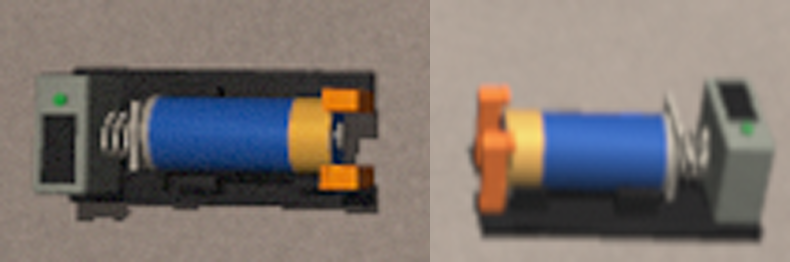

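View pics/f10.png

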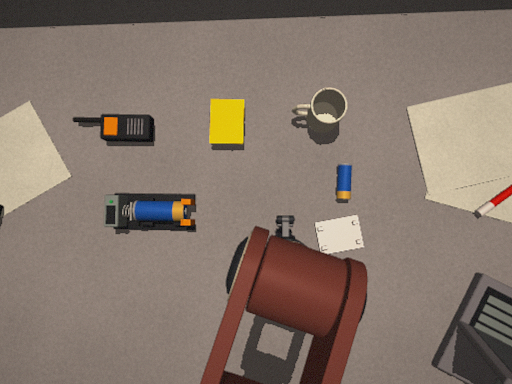

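The top crop shows the cell level and along the dock, brass end under both lips (345,98 and 345,178), button in the slot and plate compressed. The mug, handset and notepad look unmoved. One more check: how far the plate is pushed in.

```bash
python3 - <<'E'
from fit import *
d=np.array([.040,.9992]);n=np.array([.9992,-.040]);O=np.array([.547,.1663])
for c in('top','scene'):
  for t in('0','10'):
    P=pts(load(c+t));r=P[...,:2]-O;y=r@d
    k=(P[...,2]>.0565)&(P[...,2]<.066)&(y>.04)&(y<.08)&(abs(r@n)<.022);print(c,t,k.sum(),y[k].mean().round(4),np.median(y[k]).round(4))
o=ctrl.get_obs();print(o['contact_force'],np.abs(o['dq']).max())
for (u0,u1,v0,v1) in((205,250,95,155),(95,160,108,145),(290,350,85,145)):
    print(np.abs(load('top0')['frame'][v0:v1,u0:u1].astype(int)-load('top10')['frame'][v0:v1,u0:u1]).mean())
E
```

```text
top 0 36 0.0528 0.0525
top 10 39 0.0569 0.0567
scene 0 18 0.0527 0.0526
scene 10 18 0.0578 0.0577
[ 0.48532429  1.84099115 -0.12072926] 0.05448640376717939
6.94395061728395
5.7207207207207205
6.425277777777778
```

The plate is pushed in 4 to 5 mm, and seated is 5 mm. I'll let the arm settle and hand in.

Call:
jog_arm(steps=[{"dx": 0.0, "dy": 0.0, "dz": 0.0, "twist": 0.0}, {"dx": 0.0, "dy": 0.0, "dz": 0.0, "twist": 0.0}])

```text
t: 12.6
tool_pos: [0.4647, -0.0946, 0.1994]
tool_rot: [2.262, 2.175, -0.009]
contact_force: [-0.4, 0.1, 0.3]
opening: 0.0652
```

```bash
python3 -c "
from station import ctrl
print(ctrl.finish_job())"
```

```text
the job is handed in; nothing more can be done
None
```

The blue cell is in the dock, trapped under both orange lips, and the job is handed in at about 12.6 s. No verdict was reported.

**What I did:** I gripped the large cell a little towards its button end and regripped once because the first grip sat too high. I carried it level to the dock and pressed its flat end about 15 mm into the sprung plate (about 9 N). Then I lowered it inside the lips, eased it back to the posts, released it and moved the arm clear.

**Last checks:**

| Check | Measured | Required |
|---|---|---|
| Axis height | about 33 mm | 29–35 mm |
| Alignment with the dock | within about 0.01 rad | within 0.06 rad |
| Offset from the middle line | about 0.5 mm (scene camera), 2 mm (top camera) | within 6 mm |
| Plate pushed in | 4.1 mm (top), 5.1 mm (scene) | 2.5–7.5 mm |

- **Button end:** The pictures show it under both lips. I did not measure the shoulder against the posts directly; I inferred it from the plate travel.
- **Other objects:** The mug, handset and notepad look unmoved in the top view.
- **Camera disagreement:** The top and scene cameras differ by 1–2 mm and by about 0.5° in pitch, which is about the stated calibration error.

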